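# Turn over the in-work markers on the sample stands

### The job

Each of the three small stands holds one sample, and its hinged paddle shows the face with the raised ring only while that sample is in work. The slide mailer's paddle still shows its ring, but the work has passed to the Petri dish: pushing and pressing with the fingertips, first flip the mailer's paddle right over its pivot until it lies flat with the plain face up, then flip the dish's paddle right over until it lies flat with the ring up. Leave the coverslip box's paddle as it lies, and do not pick up or shift the samples or anything else on the desk.

Things in the scene. Friction and masses are not known exactly. Their poses are not given: they have to be found in the camera images.
- stand_mailer: marker stand of the slide mailer, fixed; the stands are alike. Origin on the desk straight below the pivot; x across the pivot (about away from the robot), y along its axle, z up. Base 66 mm wide, 8 thick, x = -152 to +52 mm; the slide mailer lies on a mat 10 mm up, about x = -105 mm. Uprights 61 mm high, 12 mm in x, 5 in y, at y = +-28.5 mm carry the axle at x = 0, z = 55 mm
- paddle_mailer (a joint): angle of the white paddle of the slide mailer's stand: 0 = lies level on the stand's -x side (the robot's), plain face up; 1.57 = face upright; 3.14 = lies level on the +x side, face with raised dark ring up. Stops at 0 and 3.14. Stiff hinge (0.015 N m friction, under 1 N at the end): the paddle, 40 g, stays at any angle where it is left
- end_mailer (a point): middle of the free end of the face of the paddle of the slide mailer's stand: 55 mm from the axle, in mid-thickness. The face is a flat plate 44 mm wide, 4 mm thick; the ring stands 2 mm proud
- tail_mailer (a point): middle of the end of the ribbed thumb tail of the paddle of the slide mailer's stand: 40 mm from the axle on the side opposite the face, in mid-thickness. The tail, 24 mm wide, 4 mm thick, is one rigid plate with the face: pressing it down raises the face
- stand_dish: marker stand of the Petri dish, fixed; the stands are alike. Origin on the desk straight below the pivot; x across the pivot (about away from the robot), y along its axle, z up. Base 66 mm wide, 8 thick, x = -152 to +52 mm; the Petri dish lies on a mat 10 mm up, about x = -105 mm. Uprights 61 mm high, 12 mm in x, 5 in y, at y = +-28.5 mm carry the axle at x = 0, z = 55 mm
- paddle_dish (a joint): angle of the white paddle of the Petri dish's stand: 0 = lies level on the stand's -x side (the robot's), plain face up; 1.57 = face upright; 3.14 = lies level on the +x side, face with raised dark ring up. Stops at 0 and 3.14. Stiff hinge (0.015 N m friction, under 1 N at the end): the paddle, 40 g, stays at any angle where it is left
- end_dish (a point): middle of the free end of the face of the paddle of the Petri dish's stand: 55 mm from the axle, in mid-thickness. The face is a flat plate 44 mm wide, 4 mm thick; the ring stands 2 mm proud
- tail_dish (a point): middle of the end of the ribbed thumb tail of the paddle of the Petri dish's stand: 40 mm from the axle on the side opposite the face, in mid-thickness. The tail, 24 mm wide, 4 mm thick, is one rigid plate with the face: pressing it down raises the face
- stand_box: marker stand of the coverslip box, fixed; the stands are alike. Origin on the desk straight below the pivot; x across the pivot (about away from the robot), y along its axle, z up. Base 66 mm wide, 8 thick, x = -152 to +52 mm; the coverslip box lies on a mat 10 mm up, about x = -105 mm. Uprights 61 mm high, 12 mm in x, 5 in y, at y = +-28.5 mm carry the axle at x = 0, z = 55 mm
- paddle_box (a joint): angle of the white paddle of the coverslip box's stand: 0 = lies level on the stand's -x side (the robot's), plain face up; 1.57 = face upright; 3.14 = lies level on the +x side, face with raised dark ring up. Stops at 0 and 3.14. Stiff hinge (0.015 N m friction, under 1 N at the end): the paddle, 40 g, stays at any angle where it is left
- end_box (a point): middle of the free end of the face of the paddle of the coverslip box's stand: 55 mm from the axle, in mid-thickness. The face is a flat plate 44 mm wide, 4 mm thick; the ring stands 2 mm proud
- tail_box (a point): middle of the end of the ribbed thumb tail of the paddle of the coverslip box's stand: 40 mm from the axle on the side opposite the face, in mid-thickness. The tail, 24 mm wide, 4 mm thick, is one rigid plate with the face: pressing it down raises the face
- slide_mailer: flat pale plastic slide mailer (box for microscope slides), 84 x 35 x 21 mm, loose; origin in the middle of its underside
- petri_dish: round shallow Petri dish, 56 mm across, 14 mm high, loose; origin in the middle of its underside
- coverslip_box: small square coverslip box, 35 x 35 x 21 mm, loose; origin in the middle of its underside
- microscope: tall fixed microscope with a camera on top, to the left of the stands, about 0.6 m high; origin on the desk under its middle; its body spans up to 0.2 m to every side of it, so an arm that starts on its left should first draw back towards the robot and swing past in front of it
- oil_bottle: bystander: small oil bottle with cap, 30 mm across, 66 mm high, loose; origin in the middle of its underside
- stapler: bystander: stapler, 30 x 125 x 62 mm, loose; origin in the middle of its underside
- marker: bystander: marker pen lying on the desk, 16 x 82 x 14 mm, loose; origin in the middle of its underside

How it is judged:
On the way, in this order (a step that is already met when the one before it is completed fails the run):
1. the mailer's paddle lies flat, plain face up, while the dish's paddle is still plain face up (value of joint paddle_mailer below 0.15 rad and value of joint paddle_dish below 0.6 rad), for 0.2 s.
2. the dish's paddle lies flat, ring up, the mailer's still plain face up (value of joint paddle_dish above 2.99 rad and value of joint paddle_mailer below 0.15 rad), for 0.2 s.
At the end, for the whole second after the job is handed in: The mailer's paddle lies flat with its plain face up (angle under 0.15 rad), the dish's paddle flat with its ring up (over 2.99 rad), the coverslip box's paddle still plain face up (under 0.25 rad), all at rest; no sample or bystander is more than 15 mm from where it started (all of step 2 and value of joint paddle_box below 0.25 rad and velocity of joint paddle_mailer between -0.1 and 0.1 rad/s and velocity of joint paddle_dish between -0.1 and 0.1 rad/s and velocity of joint paddle_box between -0.1 and 0.1 rad/s and not (distance of slide_mailer from where it was at the start of the episode above 0.015 m) and not (distance of petri_dish from where it was at the start of the episode above 0.015 m) and not (distance of coverslip_box from where it was at the start of the episode above 0.015 m) and not (distance of oil_bottle from where it was at the start of the episode above 0.015 m) and not (distance of stapler from where it was at the start of the episode above 0.015 m) and not (distance of marker from where it was at the start of the episode above 0.015 m)); the robot touches nothing.
It fails at once if the coverslip box's paddle is raised (value of joint paddle_box above 0.4 rad).
It fails at once if a sample or bystander is shifted by more than 15 mm or picked up (distance of any of slide_mailer, petri_dish, coverslip_box, oil_bottle, stapler, marker from where it was at the start of the episode above 0.015 m).
It fails at once if a sample is lifted off its mat (height (world z) of any of slide_mailer, petri_dish, coverslip_box above 0.018 m).
It also fails if it takes over 72 s, if anything falls off the work surface, if the arm or the gripper's body presses on something with over 40 N, if the wrist force passes 120 N, or if a joint passes its speed limit or range.

### The arm

A 7-joint arm with a two-finger parallel gripper is mounted at the origin on a cart in front of the work surface, level with it; the furniture and walls round the work are solid. World frame = base frame: x ahead of the robot, y to its left, z up, the work surface at z = 0. Lengths are in m, angles in rad, forces in N, time in s.
With the tool pointing down it reaches from about 0.4 to 0.875 m from the base axis. Payload 19.3 kg.
Tool frame: the origin (TCP) lies midway between the tips of the shut fingers; the grasp point (between the pads) lies 19 mm behind it (ctrl.tcp_to_grasp is the distance from the TCP to the grasp point, in m); z points along the fingers, y is the direction in which the jaws open and shut (so a half turn about z gives the same grasp; the last joint's range is limited). The gripper opens to 85 mm and grips with 20 to 120 N. Pads are 22 mm wide; open, the fingers measure 114 mm over their backs; the gripper's body (76 mm by 85 mm) begins 54 mm behind the grasp point. The pads swing forward as they close: fully open they stand 13 mm farther back than shut.
Start: joints at [1.253, 0.521, -0.036, 1.599, 0.021, 1.021, -0.113], TCP at [0.153, -0.606, 0.231] pointing down, gripper open.
Joint ranges: [-2.91, 2.91], [-0.3, 2.13], [-1.5, 1.42], [0.17, 2.43], [-1.26, 4.41], [0.16, 1.93], [-2.52, 2.52]. Speed limits (rad/s): [1.89, 1.89, 2.39, 2.39, 3.01, 3.01, 3.01].

### API

Orientations are given as a rotation vector (axis times angle).
In Python, from bench import status, eyes, ctrl gives the robot as it stands. The module is installed in compiled form; this text tells all that it offers.
- The arm moves only by the shell command python3 -m pendant 'ROWS' [FORCE]. ROWS is a JSON object of lists of equal length, an entry for each row: "linear": the shift along the tool's x, y, z in mm, a list of three; "turn": the turn, a rotation vector about the tool's x, y, z in degrees, a list of three; "claw": the finger opening in mm, from 0 to 85.4. A call has 1 to 12 rows; each row shifts and turns the commanded pose from where the row before left it, along the tool's axes as they then stand; what a row does not reach is not made up. A row lasts 1/10 s, in which the tool goes at most 50 mm and 8.59 degrees, less where a joint would pass 70% of its speed; a pose out of reach is approached as far as the arm can. A call with a gripper value outside its range is refused whole. The fingers move at their own pace and stop on an object; FORCE is the grip in N (left out, the last holds). Time passes only in rows, so rows that do not move let the fingers close. It gives the time, the measured TCP pose, the force and the opening at its end, in the units of the state.
- status.read_state(): the state, without advancing time (a new reading comes with each control period).
- eyes.capture(name): name is "scene" or "top" or "wrist"; returns a dict with "img" (400x640x3 uint8, red, green, blue), "camera_matrix" (3x3 intrinsics, pixels), "R" (3x3) and "t" (3): a world point X has camera coordinates R X + t. Camera axes: x right, y down, z forward; pixel columns grow to the right and rows downward; lengths in m; the calibration is good to about 2 mm. A picture is of the moment at which its call begins. There is no depth.
- ctrl.finish_job(): hands the job in, once; it reports no verdict.
The state is a dict: "time": time; "joint_positions": joint angles; "qd": joint speeds; "joint_efforts": joint torques, N m; "ee_pos": TCP position; "orientation": TCP orientation; "force": force on the tool from outside, world axes, zero at the start; "torque": the same for the moment, N m; "width": finger opening in m.
Only numpy, scipy, OpenCV 4.12 (cv2) and the standard library are available. Lean on these libraries where they do the work, as an engineer would, in place of code of your own. Each camera call takes 0.05 s, during which the arm holds its last target. There are 200 camera calls.

## Working session

There is one attempt and no reset: what is moved stays moved. The work goes in short steps, Python scripts to look and compute and a shell command to move; the robot and the scene stay as the last step left them, time stands still between calls to the robot, and variables do not carry over. Pictures are saved under pics/ and viewed, about 8 in all and at most 12, crops included, and the job is handed in when it is done.

```bash
mkdir -p pics
python3 - <<'E'
from bench import status, eyes
import cv2,pickle
s=status.read_state(); print(s)
d={}
for n in("scene","top"):
    c=eyes.capture(n); d[n]=c; cv2.imwrite(f"pics/{n}0.png",c["img"][:,:,::-1]); print(n,c["camera_matrix"].round(1).tolist(),c["R"].round(3).tolist(),c["t"].round(3).tolist())
pickle.dump(d,open("cap0.pkl","wb"))
E
```

```text
{'time': 0.0, 'joint_positions': array([ 1.25280016,  0.52203959, -0.03634799,  1.59998037,  0.02122122,
        1.02111596, -0.11279441]), 'qd': array([-0.00081976,  0.00071256,  0.00102038, -0.0001759 ,  0.00059779,
        0.00028451,  0.00022493]), 'joint_efforts': array([-9.40884238e-04, -9.27139807e+01,  1.97933011e+00, -3.69951832e+01,
        1.78087084e-02,  8.07208009e-03, -4.91092931e-05]), 'ee_pos': array([ 0.15318119, -0.60559429,  0.23071947]), 'orientation': array([-3.11638065e+00, -3.88139585e-01,  3.64986057e-04]), 'force': array([-0.64915486, -0.19642726, -0.74283977]), 'torque': array([0.07982218, 0.00637188, 0.01686142]), 'width': 0.08528964811741471}
scene [[386.1, 0.0, 317.1], [0.0, 386.1, 196.8], [0.0, 0.0, 1.0]] [[-0.856, -0.516, 0.018], [-0.36, 0.572, -0.737], [0.37, -0.638, -0.675]] [0.457, 0.297, 1.014]
top [[423.5, 0.0, 316.0], [0.0, 423.5, 204.3], [0.0, 0.0, 1.0]] [[0.0, -1.0, 0.008], [-0.989, -0.001, -0.149], [0.149, -0.007, -0.989]] [-0.054, 0.593, 1.181]
```

View pics/scene0.png

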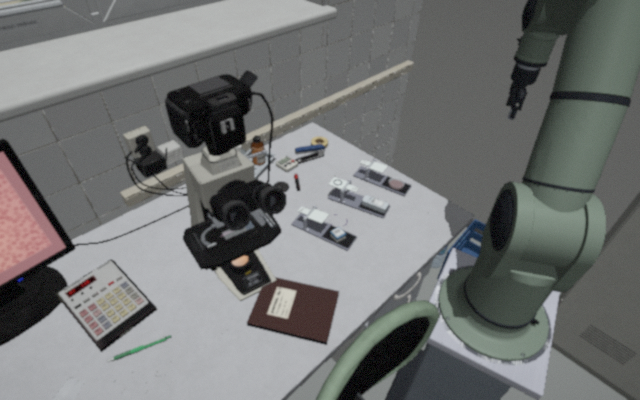

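View pics/top0.png

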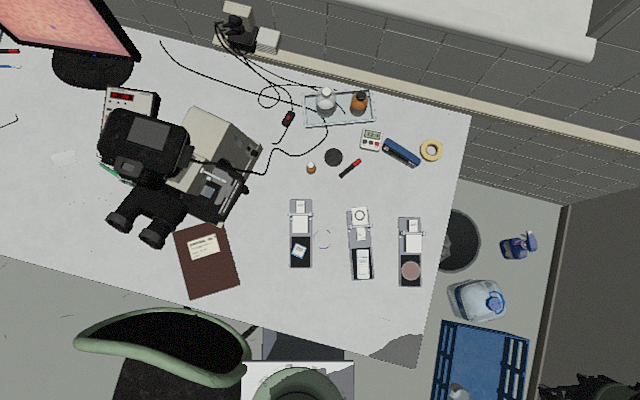

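The scene and top views show box, mailer and dish stands at top pixels of about (300,232), (360,243) and (411,251). The mailer's ring is up on the far side. Next I enlarge the top view to take pixel positions.

Run:
```python
import cv2
i=cv2.imread("pics/top0.png")[190:295,280:435]
cv2.imwrite("pics/crop.png",cv2.resize(i,None,fx=5,fy=5,interpolation=cv2.INTER_CUBIC))
```

```text
(no output)
```

View pics/crop.png

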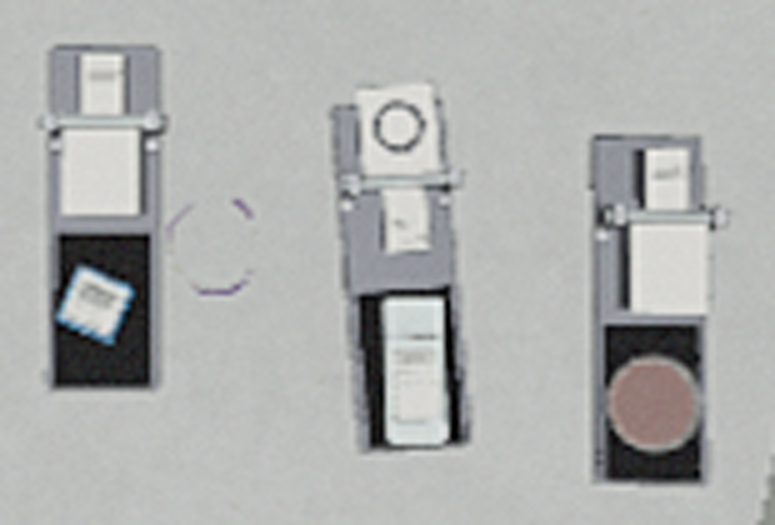

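The crop shows the base corners, the axles (near crop rows 122, 183 and 216) and the paddle plates. I cast rays onto the known heights.

```bash
cat > h.py <<'E'
import numpy as np,pickle
from scipy.spatial.transform import Rotation as Ro
d=pickle.load(open("cap0.pkl","rb"))["top"]
def ray(px,z,c=d):
    r=c["R"].T@np.linalg.solve(c["camera_matrix"],[px[0],px[1],1]); o=-c["R"].T@c["t"]
    return o+r*(z-o[2])/r[2]
E
python3 - <<'E'
from h import *
f=lambda p,z:ray((280+(p[0]-2)/5,190+(p[1]-2)/5),z)
B={"box":[(51,46),(160,46),(50,387),(158,387)],"mailer":[(333,105),None,(362,450),(470,443)],"dish":[(592,135),(702,136),(592,482),(704,482)]}
P={"box":[(62,128),(140,128),(60,215),(140,216)],"mailer":[(357,87),(434,83),(361,177),(440,173)],"dish":[(630,223),(706,223),(629,312),(706,313)]}
for n in B:
    print(n,"base",[f(p,.008)[:2].round(4).tolist() for p in B[n] if p])
    print("  plate",[f(p,.057)[:2].round(4).tolist() for p in P[n]])
A={"box":[(42,122),(165,122)],"mailer":[(343,185),(462,177)],"dish":[(604,216),(728,217)]}
for n in A: print(n,"axle",[f(p,.057)[:2].round(4).tolist() for p in A[n]])
E
```

```text
box base [[0.6146, 0.0248], [0.6147, -0.0403], [0.4131, 0.0235], [0.4131, -0.0395]]
  plate [[0.5592, 0.0154], [0.5592, -0.0291], [0.5095, 0.0161], [0.509, -0.0293]]
mailer base [[0.5793, -0.1434], [0.3769, -0.1582], [0.381, -0.2211]]
  plate [[0.583, -0.1533], [0.5854, -0.1975], [0.5313, -0.155], [0.5336, -0.2001]]
dish base [[0.5615, -0.2973], [0.5609, -0.3628], [0.3587, -0.2915], [0.3587, -0.3567]]
  plate [[0.5052, -0.3076], [0.5053, -0.3508], [0.455, -0.3054], [0.4544, -0.3489]]
box axle [[0.5626, 0.0268], [0.5627, -0.0434]]
mailer axle [[0.5267, -0.1447], [0.5314, -0.2126]]
dish axle [[0.5092, -0.2929], [0.5087, -0.3635]]
```

```bash
cat >> h.py <<'E'
S={"mailer":((.530,-.179),np.radians(4.1)),"dish":((.510,-.3285),np.radians(-1.7))}
def to(n,sx,z,sy=0):
    """tool-axis shift (mm) / turn (deg) from here to stand coords (mm), tool down, jaws along the axle"""
    from bench import status
    s=status.read_state(); (p,a)=S[n]; p=np.array(p)
    X=np.array([np.cos(a),np.sin(a),0]);Y=np.array([-X[1],X[0],0])
    R=Ro.from_rotvec(s["orientation"]); G=Ro.from_matrix(np.c_[X,-Y,[0,0,-1]])
    e=s["ee_pos"]-np.r_[p,0]
    w=np.r_[p,0]+X*sx/1e3+Y*sy/1e3+[0,0,z/1e3]
    print("t",s["time"],"stand xyz",(1e3*np.array([e@X,e@Y,e[2]])).round(1),"F",s["force"].round(1),"w",round(s["width"],4))
    print(" shift",(1e3*R.inv().apply(w-s["ee_pos"])).round(1),"turn",np.degrees((R.inv()*G).as_rotvec()).round(1))
E
python3 -c "
from h import *
to('mailer',-30,230)"
```

```text
t 0.1 stand xyz [-406.4 -398.6  230.8] F [-0.  -0.   0.6] w 0.0854
 shift [ 440.4 -326.4    1.1] turn [-0.1  0.  10.1]
```

```bash
python3 -m pendant '{"linear":[[20,-15,0],[38,-28,0],[38,-28,0],[38,-28,0],[38,-28,0],[38,-28,0],[38,-28,0],[38,-28,0],[38,-28,0],[38,-28,0],[38,-28,0],[20,-15,0]],"turn":[[0,0,0],[0,0,0],[0,0,0],[0,0,0],[0,0,0],[0,0,0],[0,0,0],[0,0,0],[0,0,0],[0,0,0],[0,0,0],[0,0,0]],"claw":[0,0,0,0,0,0,0,0,0,0,0,0]}' 20; python3 -c "
from h import *
to('mailer',-30,120)"
```

```text
time: 1.3
ee_pos: [0.4864, -0.1988, 0.2312]
orientation: [-3.116, -0.394, -0.001]
force: [-0.7, -0.5, -0.3]
width: 0.0
t 1.3 stand xyz [-44.9 -16.6 231.2] F [-0.7 -0.5 -0.3] w 0.0
 shift [ 17.5 -13.6 111.2] turn [-0.1 -0.  10.3]
```

```bash
python3 -m pendant '{"linear":[[9,-7,0],[9,-7,0],[0,0,25],[0,0,35],[0,0,35],[0,0,16],[0,0,0]],"turn":[[0,0,0],[0,0,0],[0,0,5],[0,0,5.2],[0,0,0],[0,0,0],[0,0,0]],"claw":[0,0,0,0,0,0,0]}'; python3 -c "
from h import *
to('mailer',-30,80)
from bench import eyes
import cv2
c=eyes.capture('wrist');i=c['img'][:,:,::-1]
t=eyes.capture('top')['img'][190:295,280:435,::-1]; s=eyes.capture('scene')['img'][130:260,240:440,::-1]
cv2.imwrite('pics/a.png',cv2.vconcat([cv2.resize(i,(400,250)),cv2.resize(s,(400,260))]))
"
```

```text
time: 2.0
ee_pos: [0.4967, -0.185, 0.1183]
orientation: [-3.139, -0.107, 0.006]
force: [-0.1, 1.0, 0.9]
width: -0.0002
t 2.0 stand xyz [-33.6  -3.6 118.3] F [-0.1  1.   0.9] w -0.0002
 shift [ 3.7 -3.6 38.3] turn [-0.1  0.2 -0.2]
```

View pics/a.png

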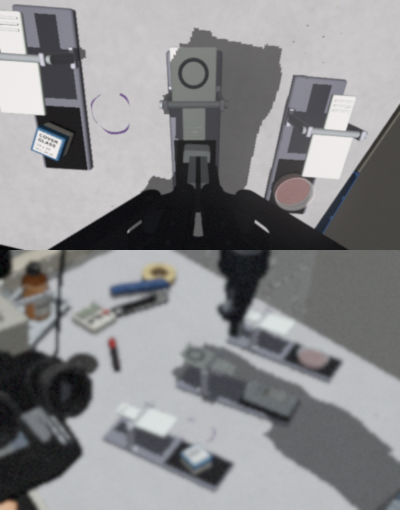

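The wrist view (upper half) shows the shut fingers centred on the mailer's tail, at about (197,170) in the picture. Next I press down.

```bash
python3 -m pendant '{"linear":[[4,-4,10],[0,0,20],[0,0,14],[0,0,8],[0,0,8],[0,0,8],[0,0,8],[0,0,8],[0,0,5],[0,0,0]],"turn":[[0,0,0],[0,0,0],[0,0,0],[0,0,0],[0,0,0],[0,0,0],[0,0,0],[0,0,0],[0,0,0],[0,0,0]],"claw":[0,0,0,0,0,0,0,0,0,0]}'; python3 -c "
from h import *
to('mailer',-30,30)
from bench import eyes
import cv2
i=eyes.capture('wrist')['img'][:,:,::-1]
cv2.imwrite('pics/b.png',i)
"
```

```text
time: 3.15
ee_pos: [0.5018, -0.18, 0.0306]
orientation: [-3.139, -0.11, 0.002]
force: [-0.6, -0.5, -0.5]
width: 0.0
t 3.15 stand xyz [-28.2   1.   30.6] F [-0.6 -0.5 -0.5] w 0.0
 shift [-1.8  1.   0.6] turn [-0.   0.1 -0.1]
```

View pics/b.png

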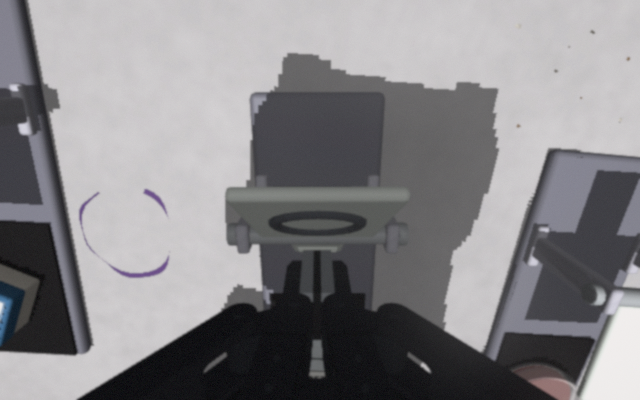

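The wrist view shows the mailer's face raised steeply, with its free end at row 195 and the ring still facing the camera. I lift, go over to the far side and push it back towards the robot.

```bash
python3 -m pendant '{"linear":[[0,0,-15],[0,0,-35],[0,0,-35],[0,0,-30],[20,1,0],[35,0,0],[35,0,0],[10,0,0],[0,0,20],[0,0,30],[0,0,15],[0,0,0]],"turn":[[0,0,0],[0,0,0],[0,0,0],[0,0,0],[0,0,0],[0,0,0],[0,0,0],[0,0,0],[0,0,0],[0,0,0],[0,0,0],[0,0,0]],"claw":[0,0,0,0,0,0,0,0,0,0,0,0]}'; python3 -c "
from h import *
to('mailer',-10,75)"
```

```text
time: 4.4
ee_pos: [0.6006, -0.174, 0.0797]
orientation: [-3.139, -0.109, 0.005]
force: [-1.0, 0.3, -0.2]
width: 0.0002
t 4.4 stand xyz [70.8 -0.1 79.7] F [-1.   0.3 -0.2] w 0.0002
 shift [-80.8   0.1   4.9] turn [-0.1  0.2 -0.1]
```

Push over towards the robot to sx≈-10, then diagonally down to sx≈-32, z≈57.

```bash
python3 -m pendant '{"linear":[[-10,0,2],[-12,0,2],[-12,0,0],[-12,0,0],[-12,0,0],[-12,0,0],[-11,0,0],[-8,0,5],[-8,0,6],[-6,0,6],[0,0,4],[0,0,0]],"turn":[[0,0,0],[0,0,0],[0,0,0],[0,0,0],[0,0,0],[0,0,0],[0,0,0],[0,0,0],[0,0,0],[0,0,0],[0,0,0],[0,0,0]],"claw":[0,0,0,0,0,0,0,0,0,0,0,0]}'; python3 -c "
from h import *
to('mailer',-32,55)
from bench import eyes
import cv2
i=eyes.capture('wrist')['img'][:,:,::-1]
cv2.imwrite('pics/c.png',i)
"
```

```text
time: 5.6
ee_pos: [0.4977, -0.1815, 0.0564]
orientation: [-3.14, -0.109, 0.005]
force: [-16.8, 1.2, 29.8]
width: -0.0001
t 5.6 stand xyz [-32.4  -0.2  56.4] F [-16.8   1.2  29.8] w -0.0001
 shift [ 0.4 -0.2  1.4] turn [-0.   0.2 -0.1]
```

View pics/c.png

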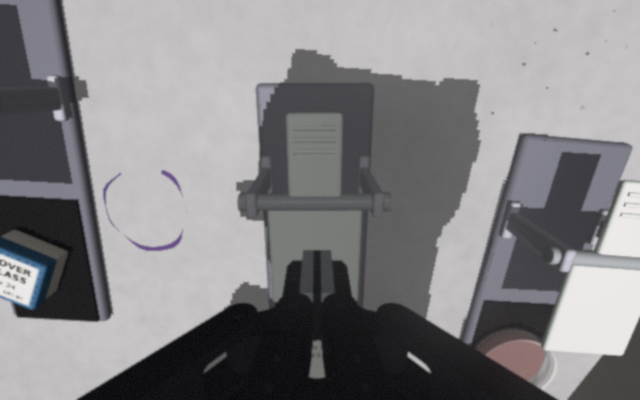

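The mailer's tail now points away (rows 115 to 195) and the plain face is under the fingertips. The 30 N reading says it is on its stop, so I lift off.

```bash
python3 -m pendant '{"linear":[[0,0,-3],[0,0,-10],[0,0,-30],[0,0,-35],[0,0,-10],[0,0,0]],"turn":[[0,0,0],[0,0,0],[0,0,0],[0,0,0],[0,0,0],[0,0,0]],"claw":[0,0,0,0,0,0]}'; python3 -c "
from h import *
to('dish',30,75)"
```

```text
time: 6.25
ee_pos: [0.5002, -0.1816, 0.1459]
orientation: [3.139, 0.109, 0.004]
force: [-0.2, -0.1, -0.7]
width: -0.0005
t 6.25 stand xyz [-14.2 146.6 145.9] F [-0.2 -0.1 -0.7] w -0.0005
 shift [ 29.2 150.2  71.1] turn [ 0.  -0.2  5.7]
```

```bash
python3 -m pendant '{"linear":[[4,20,0],[7,35,0],[7,40,0],[7,35,0],[4,20,0],[0,0,15],[0,0,30],[0,0,20],[0,0,5],[0,0,0]],"turn":[[0,0,0],[0,0,0],[0,0,0],[0,0,0],[0,0,0],[0,0,3],[0,0,2.7],[0,0,0],[0,0,0],[0,0,0]],"claw":[0,0,0,0,0,0,0,0,0,0]}'; python3 -c "
from h import *
to('dish',30,30)
from bench import eyes
import cv2
i=eyes.capture('wrist')['img'][:,:,::-1]
t=eyes.capture('top')['img'][190:295,280:435,::-1]
cv2.imwrite('pics/d.png',cv2.vconcat([cv2.resize(i,(480,300)),cv2.resize(t,(480,300))]))
"
```

```text
time: 7.25
ee_pos: [0.5381, -0.3285, 0.0731]
orientation: [-3.14, 0.046, 0.003]
force: [-0.0, 0.0, -0.4]
width: 0.0004
t 7.25 stand xyz [28.1  0.8 73.1] F [-0.   0.  -0.4] w 0.0004
 shift [ 2.   0.9 43. ] turn [-0.1  0.1  0. ]
```

View pics/d.png

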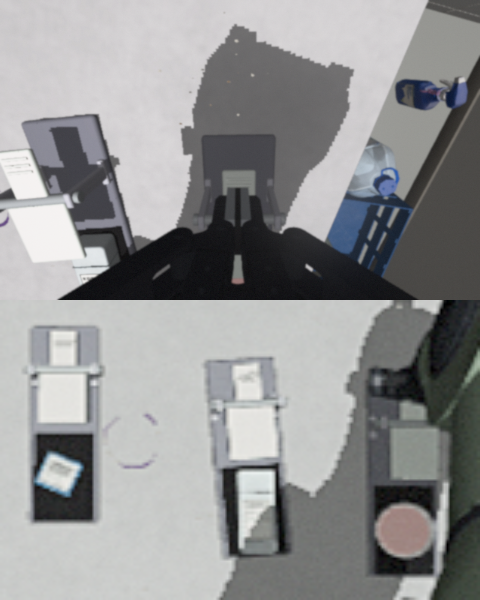

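The picture shows the mailer's paddle flat and plain face up (lower half, near (250,435)), and the fingertips centred over the dish's tail (upper half, near (240,185)). I press the tail down.

```bash
python3 -m pendant '{"linear":[[2,1,8],[0,0,8],[0,0,8],[0,0,8],[0,0,8],[0,0,3],[0,0,0]],"turn":[[0,0,0],[0,0,0],[0,0,0],[0,0,0],[0,0,0],[0,0,0],[0,0,0]],"claw":[0,0,0,0,0,0,0]}'; python3 -c "
from h import *
to('dish',30,140)"
```

```text
time: 8.05
ee_pos: [0.5403, -0.3298, 0.0306]
orientation: [-3.141, 0.047, 0.001]
force: [0.0, 0.2, 1.7]
width: -0.0001
t 8.05 stand xyz [30.3 -0.4 30.6] F [0.  0.2 1.7] w -0.0001
 shift [  -0.4   -0.5 -109.4] turn [-0.  0. -0.]
```

Lift, cross over to the robot's side at z≈140, and look.

```bash
python3 -m pendant '{"linear":[[0,0,-15],[0,0,-35],[0,0,-35],[0,0,-30],[-20,0,0],[-35,0,0],[-35,0,0],[-10,0,0],[0,0,0]],"turn":[[0,0,0],[0,0,0],[0,0,0],[0,0,0],[0,0,0],[0,0,0],[0,0,0],[0,0,0],[0,0,0]],"claw":[0,0,0,0,0,0,0,0,0]}'; python3 -c "
from h import *
to('dish',-68,80)
from bench import eyes
import cv2
i=eyes.capture('wrist')['img'][:,:,::-1]
cv2.imwrite('pics/e.png',i)
"
```

```text
time: 8.95
ee_pos: [0.4397, -0.3276, 0.1479]
orientation: [3.14, -0.049, 0.001]
force: [0.4, -0.2, -0.0]
width: 0.0003
t 8.95 stand xyz [-70.3  -1.2 147.9] F [ 0.4 -0.2 -0. ] w 0.0003
 shift [ 2.2 -1.3 67.9] turn [ 0.1 -0.1 -0.1]
```

View pics/e.png

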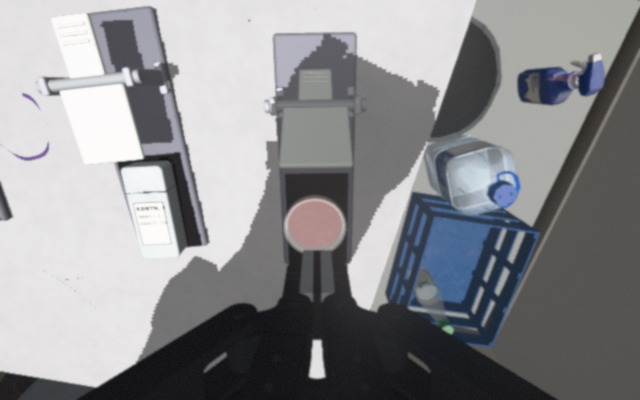

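The wrist view shows the dish's tail at rows 70–100 and the face's free edge near row 165, columns 279–353. The angle is not obvious, so I work it out from that edge.

```bash
python3 -c "
from h import *
from bench import eyes
c=eyes.capture('wrist'); (p,a)=S['dish']
X=np.array([np.cos(a),np.sin(a),0]);Y=np.array([-X[1],X[0],0])
def pr(x,y,z):
    q=c['R']@(np.r_[p,0]+X*x+Y*y+[0,0,z])+c['t'];q=c['camera_matrix']@q;return (q[:2]/q[2]).round(0)
print('cam',(-c['R'].T@c['t']).round(3),'axle',pr(0,.026,.055),pr(0,-.026,.055))
for f in (0,.2,.5,.8,1,1.2):
    k=np.cos(f);s=np.sin(f); print(f,pr(-.055*k,.022,.055+.055*s),pr(-.055*k,-.022,.055+.055*s),'tail',pr(.04*k,.012,.055-.04*s))
"
```

```text
cam [ 0.524 -0.331  0.291] axle [277. 107.] [352. 106.]
0 [285. 183.] [344. 183.] tail [296.  43.]
0.2 [283. 186.] [345. 186.] tail [296.  46.]
0.5 [281. 184.] [347. 184.] tail [297.  54.]
0.8 [278. 175.] [350. 175.] tail [298.  65.]
1 [276. 164.] [351. 164.] tail [299.  75.]
1.2 [275. 149.] [353. 149.] tail [299.  84.]
```

The edge fits an angle of about 1.0 rad. I descend behind the face, push it over away from the robot, then press down.

```bash
python3 -m pendant '{"linear":[[0,-1,20],[0,0,30],[0,0,18],[0,0,0]],"turn":[[0,0,0],[0,0,0],[0,0,0],[0,0,0]],"claw":[0,0,0,0]}'; python3 -m pendant '{"linear":[[10,0,2],[12,0,2],[12,0,0],[12,0,0],[12,0,0],[12,0,0],[10,0,0],[8,0,4],[8,0,5],[6,0,6],[0,0,3],[0,0,0]],"turn":[[0,0,0],[0,0,0],[0,0,0],[0,0,0],[0,0,0],[0,0,0],[0,0,0],[0,0,0],[0,0,0],[0,0,0],[0,0,0],[0,0,0]],"claw":[0,0,0,0,0,0,0,0,0,0,0,0]}'; python3 -c "
from h import *
to('dish',32,57)"
```

```text
time: 9.45
ee_pos: [0.4409, -0.325, 0.0764]
orientation: [-3.139, 0.045, 0.004]
force: [0.6, 0.2, 0.6]
width: -0.0
time: 10.65
ee_pos: [0.5439, -0.3289, 0.0569]
orientation: [3.141, -0.046, 0.003]
force: [1.9, 1.3, 9.7]
width: 0.0
t 10.65 stand xyz [33.9  0.6 56.9] F [1.9 1.3 9.7] w 0.0
 shift [-1.9  0.6 -0.1] turn [ 0.  -0.1  0. ]
```

```bash
python3 -m pendant '{"linear":[[0,0,1],[0,0,0],[0,0,0]],"turn":[[0,0,0],[0,0,0],[0,0,0]],"claw":[0,0,0]}'; python3 -m pendant '{"linear":[[0,0,-3],[0,0,-10],[0,0,-30],[0,0,-40],[0,0,-40],[-30,0,-10],[-40,0,0],[-40,0,0],[-30,0,0],[0,0,0]],"turn":[[0,0,0],[0,0,0],[0,0,0],[0,0,0],[0,0,0],[0,0,0],[0,0,0],[0,0,0],[0,0,0],[0,0,0]],"claw":[0,0,0,0,0,0,0,0,0,0]}'
python3 - <<'E'
from h import *
from bench import eyes
import cv2
c=eyes.capture('wrist'); i=c['img'][:,:,::-1].copy()
t=eyes.capture('top')['img'][150:295,280:435,::-1]
for n,f in(("dish",1),("mailer",-1)):
    (p,a)=S[n]; X=np.array([np.cos(a),np.sin(a),0]);Y=np.array([-X[1],X[0],0])
    for ang in (0,.15,.3):
        r=[]
        for x,y,z in((f*.055*np.cos(ang),.022,.055+.055*np.sin(ang)),(f*.055*np.cos(ang),-.022,.055+.055*np.sin(ang)),(-f*.04*np.cos(ang),.012,.055-.04*np.sin(ang))):
            q=c['camera_matrix']@(c['R']@(np.r_[p,0]+X*x+Y*y+[0,0,z])+c['t']); r.append((q[:2]/q[2]).round().tolist())
        print(n,ang,r)
cv2.imwrite('pics/f.png',cv2.vconcat([i[:,:,:],cv2.resize(i[:10],(640,10))])); 
cv2.imwrite('pics/g.png',cv2.resize(t,None,fx=4,fy=4))
E
```

```text
time: 10.95
ee_pos: [0.5439, -0.329, 0.0566]
orientation: [3.141, -0.046, 0.004]
force: [-0.4, 3.6, 20.9]
width: 0.0
time: 11.95
ee_pos: [0.3987, -0.3255, 0.1889]
orientation: [3.141, -0.052, -0.003]
force: [0.1, -0.1, -0.3]
width: -0.0
dish 0 [[284.0, -40.0], [345.0, -40.0], [300.0, 100.0]]
dish 0.15 [[282.0, -43.0], [346.0, -43.0], [301.0, 99.0]]
dish 0.3 [[281.0, -44.0], [347.0, -44.0], [301.0, 97.0]]
mailer 0 [[109.0, 102.0], [162.0, 96.0], [81.0, -37.0]]
mailer 0.15 [[103.0, 102.0], [157.0, 96.0], [87.0, -34.0]]
mailer 0.3 [[95.0, 100.0], [152.0, 94.0], [93.0, -29.0]]
```

View pics/f.png

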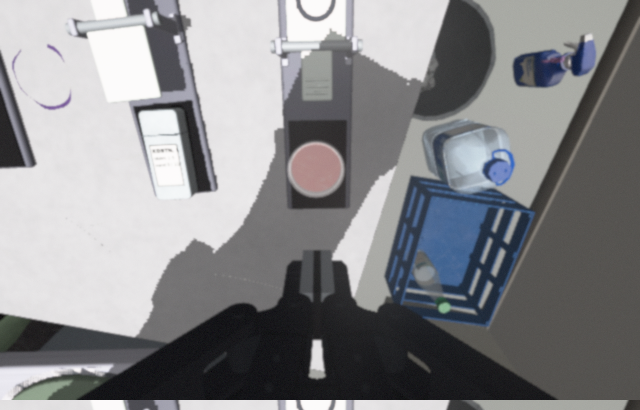

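View pics/g.png

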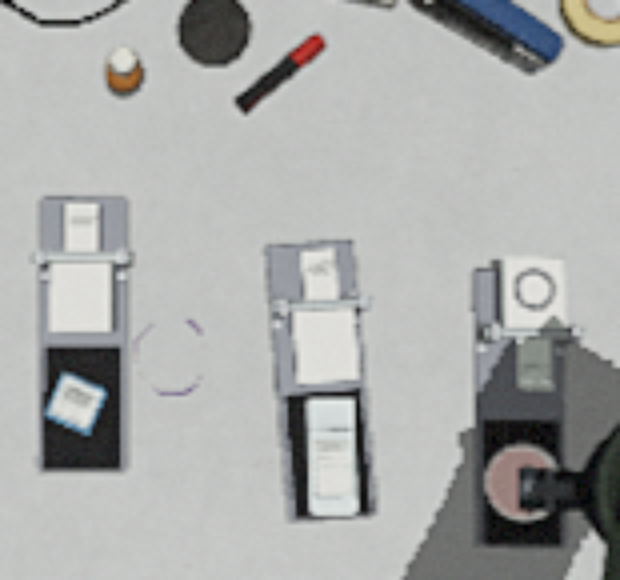

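Both views show the dish's ring up on the far side (ring near (535,290) in the top crop). The mailer and box are plain face up, and the samples and bystanders are where they were. The arm is clear at z≈0.19, so I hand in.

```bash
python3 -c "
from bench import status,ctrl
s=status.read_state();print(s['time'],abs(s['qd']).max(),s['force'].round(1))
print(ctrl.finish_job())"
```

```text
12.05 0.025152936067086958 [1.  0.2 0.7]
the job is handed in; nothing more can be done
None
```

I flipped the mailer's paddle to plain face up, then the dish's paddle to ring up, and handed the job in at about 12 s; no verdict is reported. For each one I pressed the tail down, pushed the raised face over its pivot with the shut fingertips, and pressed it onto its stop.

- **Paddles:** The closing presses met firm resistance with the tip at plate height: about 30 N at z = 56.4 mm on the mailer and 21 N at 56.6 mm on the dish. The last pictures show the mailer and the box plain face up and the dish ring up. By eye, the samples and bystanders in view had not moved; I did not measure them.
- **Weak check:** The mailer plate's edge in the wrist view fell between the 0 and 0.15 rad predictions. That is within calibration error, so I relied on the press force to judge it flat.
- **Arm:** At hand-in the fingers were clear of everything at z ≈ 0.19 m, and the tool force read about 1 N.

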